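# Turn the leaf of a finish-sample book

## Task

On the counter lies a finish-sample book with rigid leaves on a spine rod; the customer wants to see the next finishes. With a fingertip under its thumb tab, and without pinching or forcing it, turn the upper leaf of the right-hand pile over the spine and lay it down flat on the left-hand side without letting it slam. The other leaves stay as they lie, the book stays where it stands, and the wares around it are not disturbed.

Things in the scene. Friction and masses are not known exactly. Their poses are not given: they have to be found in the camera images.
- stand: The book's stand, loose on the counter on rubber feet, 2.6 kg: recessed black foot (200 x 200 mm, up to 50 mm high) under a steel base board (262 along x, 316 along y, top at 58 mm). Origin on the counter under the book's middle. Its x axis runs along the spine, away from the robot; +y points to the left-hand side, -y to the right-hand pile; yaw -0.4 to 0.3 rad.
- spine (a point): Middle of the steel spine rod (8 mm thick, 250 mm long, along the stand's x axis), 67 mm above the counter: the axis about which all leaves turn. End lugs stand up to 76 mm high at its two ends.
- top_leaf (a joint): Angle (rad) of the leaf to be turned, the upper one of the right-hand pile: 0 = flat on the right, pi/2 = upright, pi (its stop) = flat on the left. Starts at 0 to 0.2. Its hinge is stiff: the leaf stays at whatever angle it is left, and takes about 1 to 4 N at the tab to turn. Its mid-plane holds the spine axis, so flat it lies at the axis height on either side.
- tab (a point): Centre of that leaf's thumb tab, 173 mm from the spine axis; turns with the leaf. Leaf: grey board 4 mm thick, 0.24 kg, 232 mm along the spine, from 18 to 160 mm off the axis. The tab, at the middle of its outer edge, is 50 mm wide, 4 mm thick and juts out to 190 mm from the axis, past the other leaves and the base board; when flat, 65 mm of clear room below it.
- next_leaf (a joint): Angle (rad) of the leaf beneath it, to be left alone: 0 = flat on the right, growing as it is raised. Same size and hinge, mid-plane 6 mm below the top leaf's.
- next_tab (a point): Centre of the thumb tab of the leaf beneath, same size, 80 mm farther along the spine (+x of the stand) than the top leaf's tab and 6 mm lower.
- turned_leaf (a joint): Angle (rad) of the leaf that already lies on the left, to be left alone: 0 = flat on the left, growing as it is raised towards the right. Same size and hinge, mid-plane 6 mm below the spine axis; its tab is 80 mm nearer to the robot than the middle.
- valve: Loose brass mixing valve body with three stub outlets, standing upright, 78 mm across, 108 mm high. Origin: centre of its underside. To be left alone.
- spout: Loose chrome bath spout lying down, 145 x 54 mm, 58 mm high. Origin on the counter under its middle. To be left alone.
- collar: Loose chrome pipe collar lying flat, 72 mm across, 14 mm high, with a hole. Origin: centre of its underside. To be left alone.
- rose: Loose round chrome shower rose standing face down, 72 mm across, 58 mm high. Origin: centre of its underside. To be left alone.

How it is judged:
By the outcome, as a careful person would: the job done as asked, in the order asked, and still so for the second after the job is handed in, with the robot touching nothing.
It also fails if it takes over 48 s, if anything falls off the work surface, if the arm or the gripper's body presses on something with over 40 N, if the wrist force passes 120 N, or if a joint passes its speed limit or range.

## Robot

A 6-joint arm with a two-finger parallel gripper is mounted at the origin on the work surface. World frame = base frame: x ahead of the robot, y to its left, z up, the work surface at z = 0. Lengths are in m, angles in rad, forces in N, time in s.
With the tool pointing down it reaches from about 0.25 to 0.725 m from the base axis. Payload 9.7 kg.
Tool frame: the origin (TCP) lies at the very end of the fingers, on their centre line; the grasp point (between the pads) lies 19 mm behind it; x points along the fingers, y is the direction in which the jaws open and shut, and the axes are right-handed (so a half turn about x gives the same grasp; the last joint's range is limited). The gripper opens to 85 mm and grips with 20 to 120 N. Pads are 22 mm wide; open, the fingers measure 114 mm over their backs; the gripper's body (76 mm by 85 mm) begins 54 mm behind the grasp point. The pads swing forward as they close: fully open they stand 13 mm farther back than shut.
Start: joints at [1.231, 0.087, 0.176, 1.66, 0, 1.571], TCP at [0.183, 0.519, 0.231] pointing down, gripper open.
Joint ranges: [-3.13, 3.13], [-0.85, 1.81], [-1.15, 1.24], [-2.2, 2.28], [-1.44, 1.52], [-3.14, 3.14]. Speed limits (rad/s): [2.22, 2.22, 2.57, 3.14, 3.14, 3.14].

## Interface

Orientations are given as [roll, pitch, yaw] about the fixed x, y, z axes, in that order (R = Rz(yaw) Ry(pitch) Rx(roll)).
In Python, from workcell import arm, hand, vision, order, monitor gives the robot as it stands. Calls block until the motion is done:
- arm.reach(position, orientation): joint-space move of the TCP to a pose.
- arm.move_linear(position, attitude=None, v=0.15): straight line of the TCP; attitude=None keeps the orientation; v is the mean speed in m/s.
- arm.move_joints(angles): joint-space move.
- hand.grip(opening, grip_force=None): finger opening in m; grip_force is the grip in N (None keeps the last); returns when the fingers have stopped.
- arm.hold(seconds).
- arm.inverse_kinematics(position, orientation): joint angles nearest the present ones, or None.
- vision.capture(name): name is "side" or "top" or "wrist"; returns a dict with "frame" (480x640x3 uint8, blue, green, red), "mtx" (3x3 intrinsics, pixels), "camera_from_world" (4x4, takes a point from world to camera coordinates). Camera axes: x right, y up, looking along -z (the intrinsics and any distortion apply to the point x, -y, -z); pixel columns grow to the right and rows downward; lengths in m; the calibration is good to about 2 mm. The wrist camera is an equidistant fisheye: a pixel r from the principal point sees the ray r / f radians off the axis. A picture is of the moment at which its call begins. There is no depth.
A pose or a line that the arm cannot do raises arm.PlanningError and nothing moves.
- order.sign_off(): hands the job in, once; it reports no verdict.
Readings, each from a call of its own:
- monitor.read_time_s(): time.
- monitor.read_q(): joint angles.
- monitor.read_dq(): joint speeds.
- monitor.read_joint_efforts(): joint torques, N m.
- monitor.read_tcp_pos(): TCP position.
- monitor.read_eef_rot(): TCP orientation.
- monitor.read_contact_force(): force on the tool from outside, world axes, zero at the start.
- monitor.read_wrist_torque(): the same for the moment, N m.
- monitor.read_gripper_width(): finger opening in m.
Only numpy, scipy, OpenCV 4.12 (cv2) and the standard library are available. Lean on these libraries where they do the work, as an engineer would, in place of code of your own. Each camera call takes 0.05 s, during which the arm holds its last target.

## Working session

There is one attempt and no reset: what is moved stays moved. The work goes in short steps, each a Python script; the robot and the scene stay as the last script left them, time stands still between calls to the robot, and variables do not carry over. Pictures are saved under pics/ and viewed, and the job is handed in when it is done.

```bash
ls; mkdir -p pics; python3 - <<'E'
from workcell import arm, hand, vision, order, monitor
import cv2,numpy as np
for n in ["side","top","wrist"]:
    d=vision.capture(n); cv2.imwrite(f"pics/{n}0.png",d["frame"]); np.savez(f"pics/{n}0.npz",**{k:d[k] for k in d})
    print(n,d.keys(),np.round(d["mtx"],1).tolist(),np.round(d["camera_from_world"],3).tolist())
print(monitor.read_time_s(),monitor.read_tcp_pos(),monitor.read_eef_rot(),monitor.read_contact_force())
E
```

```text
pics
side dict_keys(['frame', 'mtx', 'camera_from_world']) [[435.7, 0.0, 321.3], [0.0, 435.7, 242.3], [0.0, 0.0, 1.0]] [[-0.876, -0.482, -0.014, 0.589], [0.362, -0.677, 0.64, -0.162], [-0.318, 0.556, 0.768, -0.684], [0.0, 0.0, 0.0, 1.0]]
top dict_keys(['frame', 'mtx', 'camera_from_world']) [[505.5, 0.0, 317.1], [0.0, 505.5, 240.1], [0.0, 0.0, 1.0]] [[0.017, -1.0, 0.004, 0.13], [0.996, 0.017, 0.082, -0.638], [-0.082, 0.002, 0.997, -1.055], [0.0, 0.0, 0.0, 1.0]]
wrist dict_keys(['frame', 'mtx', 'camera_from_world']) [[371.6, 0.0, 317.5], [0.0, 371.6, 243.8], [0.0, 0.0, 1.0]] [[0.333, 0.943, -0.001, -0.549], [-0.898, 0.316, -0.306, 0.04], [-0.289, 0.103, 0.952, -0.38], [0.0, 0.0, 0.0, 1.0]]
0.15 [0.18326149 0.51838236 0.23072641] [-1.55494046  1.569767   -1.89474035] [-0.80163761  0.14513341 -0.36405053]
```

View pics/top0.png

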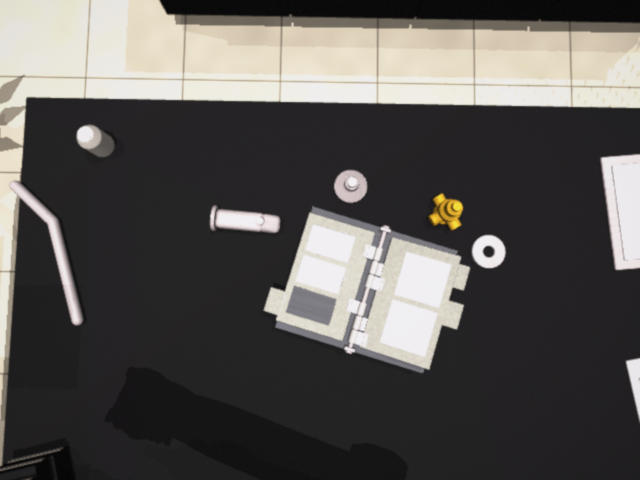

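View pics/side0.png

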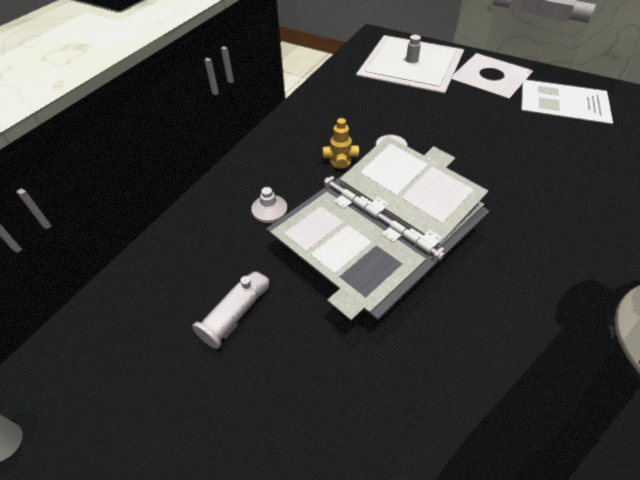

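View pics/wrist0.png

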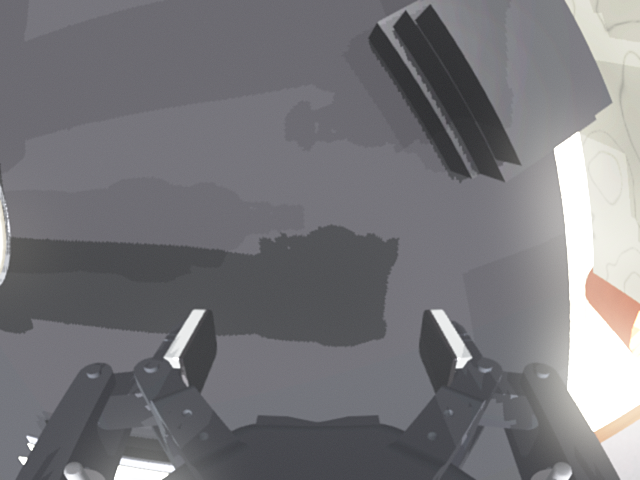

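```bash
python3 - <<'E'
import cv2
a=cv2.imread("pics/top0.png")[195:385,255:520]; cv2.imwrite("pics/topz.png",cv2.resize(a,None,fx=3,fy=3,interpolation=cv2.INTER_CUBIC))
a=cv2.imread("pics/side0.png")[120:325,260:500]; cv2.imwrite("pics/sidez.png",cv2.resize(a,None,fx=2.9,fy=2.9,interpolation=cv2.INTER_CUBIC))
E
```

```text
(no output)
```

View pics/topz.png

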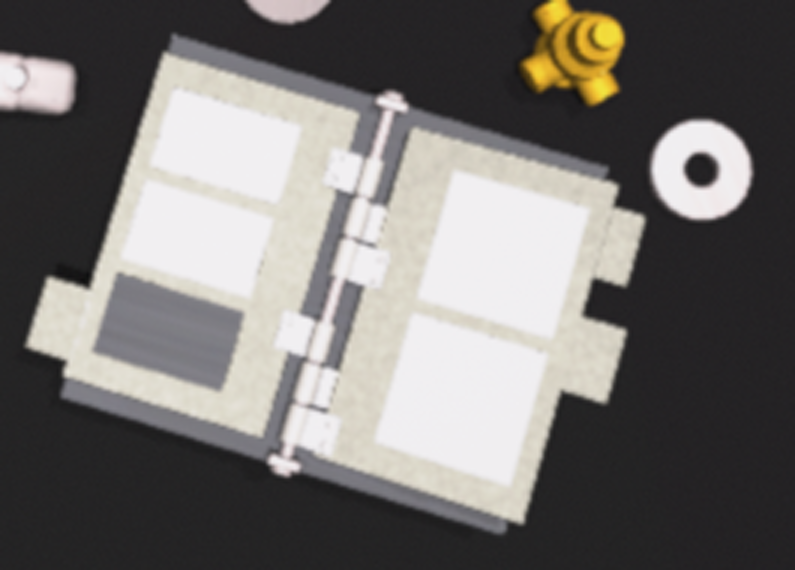

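View pics/sidez.png

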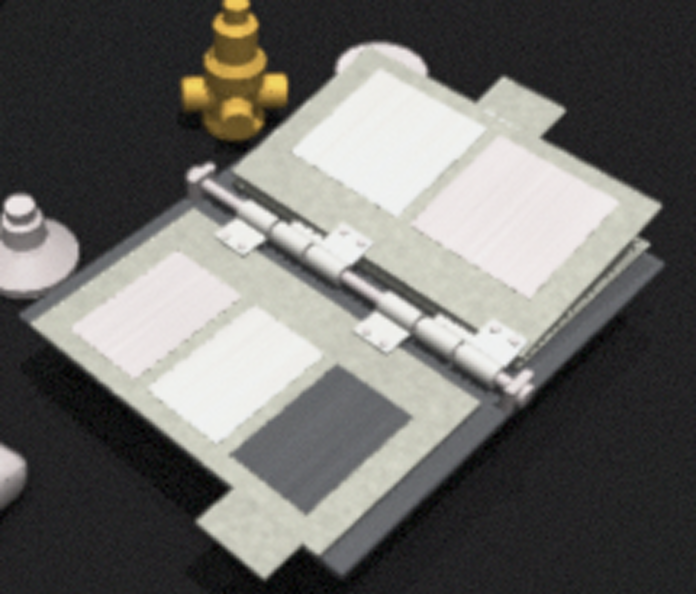

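```bash
cat > fit.py <<'E'
import numpy as np
from scipy.optimize import least_squares
def proj(d,P):
    T=d["camera_from_world"];c=(T[:3,:3]@P.T).T+T[:3,3]
    K=d["mtx"];return np.c_[K[0,2]+K[0,0]*c[:,0]/-c[:,2],K[1,2]-K[1,1]*c[:,1]/-c[:,2]]
D={n:np.load(f"pics/{n}0.npz") for n in("top","side")}
def leaf(u,r,th,off,side=-1,h=.002): # off: midplane offset ; right leaf
    return np.array([u, side*(r*np.cos(th)-(off+h)*np.sin(th)), .067+r*np.sin(th)+(off+h)*np.cos(th)])
def model(p):
    x0,y0,yaw,th,tn,tt,z=p
    M=[leaf(.116,.16,th,0),leaf(-.116,.16,th,0),leaf(.116,.018,th,0),leaf(-.116,.018,th,0),leaf(.025,.19,th,0),leaf(-.025,.19,th,0),
     leaf(.116,.16,tt,-.006,1),leaf(-.116,.16,tt,-.006,1),leaf(.116,.018,tt,-.006,1),leaf(-.116,.018,tt,-.006,1),leaf(-.055,.19,tt,-.006,1),leaf(-.105,.19,tt,-.006,1),
     leaf(.105,.19,tn,-.006),leaf(.055,.19,tn,-.006)]
    M=np.array(M);M[:,2]+=z;c,s=np.cos(yaw),np.sin(yaw)
    return M@np.array([[c,-s,0],[s,c,0],[0,0,1]]).T+[x0,y0,0]
n=np.nan
top=np.array([(618,185),(523,522),(413,128),(318,455),(626,328),(607,402),(163,53),(65,377),(360,113),(263,435),(47,277),(27,348),(644,216),(627,286)],float)
side=np.array([(383,52),(661,207),(232,175),(520,365),(505,77),(565,111),(22,318),(312,548),(195,210),(478,403),(197,522),(266,579),(n,n),(n,n)],float)
top=(top+.5)/3-.5+[255,195]; side=(side+.5)/2.9-.5+[260,120]
def res(p):
    M=model(p);r=np.r_[(proj(D["top"],M)-top),(proj(D["side"],M)-side)].ravel();return r[~np.isnan(r)]
if __name__=="__main__":
  for lo in ("linear","soft_l1"):
    o=least_squares(res,[.5,0,-.3,.1,0,0,0],loss=lo)
    print(np.round(o.x,4),o.cost);print(np.round(res(o.x).reshape(-1,2),1).tolist())
  print(model(o.x)[[4,5,10,11,12,13]].round(3))
E
python3 fit.py
```

```text
[ 0.5335  0.0351 -0.2837  0.1937 -0.0041  0.0273 -0.0059] 34.45452118143106
[[0.3, 0.6], [-0.3, 1.0], [-0.2, 0.3], [-1.1, 0.3], [0.2, 1.2], [-0.4, 1.0], [1.0, 0.3], [-0.1, -0.0], [0.6, 0.6], [0.3, 1.2], [1.0, 0.3], [0.2, 0.1], [0.5, 1.0], [-0.5, 0.8], [-5.3, -1.4], [-0.5, 0.3], [-0.8, -0.5], [-0.8, -1.4], [-1.4, 0.7], [-0.4, 0.4], [2.2, 1.0], [1.6, 1.8], [-0.9, -0.1], [0.2, 0.5], [-1.1, -1.5], [-1.2, -1.3]]
[ 0.5338  0.0352 -0.2808  0.1961 -0.      0.0298 -0.006 ] 19.123802558769537
[[0.1, 0.2], [-0.1, 0.7], [-0.4, 0.1], [-1.0, 0.2], [0.2, 0.8], [-0.4, 0.6], [0.8, 0.3], [-0.0, 0.1], [0.3, 0.5], [0.4, 1.1], [0.9, 0.4], [0.2, 0.3], [0.4, 0.6], [-0.4, 0.4], [-5.8, -1.5], [-0.8, 0.1], [-1.1, -0.4], [-0.9, -1.5], [-1.8, 0.5], [-0.8, 0.2], [2.1, 1.1], [1.8, 1.7], [-1.1, 0.0], [0.2, 0.4], [-1.0, -1.5], [-1.0, -1.3]]
[[ 0.506 -0.15   0.1  ]
 [ 0.458 -0.137  0.1  ]
 [ 0.534  0.233  0.063]
 [ 0.486  0.247  0.063]
 [ 0.582 -0.176  0.057]
 [ 0.534 -0.163  0.057]]
```

```bash
cat > h.py <<'E'
import numpy as np
from scipy.spatial.transform import Rotation as R
from workcell import arm, hand, vision, order, monitor
X0,Y0,YAW=.5337,.0351,-.282
S=np.array([[np.cos(YAW),-np.sin(YAW),0],[np.sin(YAW),np.cos(YAW),0],[0,0,1]])
def st2w(p): return S@np.asarray(p)+[X0,Y0,0]
def rpy(yaw,al,spin):
    """tool x points along world yaw, al below horizontal; spin about tool x. spin=0: tool y horizontal"""
    x=np.array([np.cos(al)*np.cos(yaw),np.cos(al)*np.sin(yaw),-np.sin(al)])
    y=np.array([-np.sin(yaw),np.cos(yaw),0]);z=np.cross(x,y)
    M=np.c_[x,y,z]@R.from_euler('x',spin).as_matrix()
    return M
def eul(M): return R.from_matrix(M).as_euler('xyz')
HY,HZ=.015,.011
g=np.array([(-a,b,c) for a in np.linspace(0,.06,31) for b in np.linspace(-HY,HY,7) for c in np.linspace(-HZ,HZ,7)])
def tcp(th,M,r,u=0,gap=0.):
    """TCP world so that the innermost finger point is at about radius r and finger touches the underside of leaf (angle th) with gap"""
    e=S@np.array([0,-np.cos(th),np.sin(th)]); n=S@np.array([0,np.sin(th),np.cos(th)]); ux=S[:,0]
    P=g@M.T; pr=P@e; pn=P@n; pu=P@ux
    # radial coordinate of tcp = r
    m=(pr+r<.19)
    h=pn[m].max()
    return np.array([X0,Y0,.067])+e*r+ux*u+n*(-.002-gap-h), pr.min()+r
E
python3 - <<'E'
from h import *
for yaw in (.3,.7,1.0,1.29):
  for spin in (0,np.pi/2,-np.pi/2,np.pi):
    s=[]
    for th in (.18,.6,1.2,1.8,2.4,3.14):
      row=''
      for al in (.0,.2,.4,.6,.9,1.2,1.5):
        M=rpy(yaw,al,spin); p,_=tcp(th,M,.175)
        q=arm.inverse_kinematics(p.tolist(),eul(M).tolist()); row+='.' if q is None else 'X'
      s.append(row)
    print(yaw,round(spin,2),s)
E
```

```text
0.3 0 ['...XXXX', '...XXXX', '....XXX', '....XXX', '...XXXX', '...XXXX']
0.3 1.57 ['...XXXX', '...XXXX', '....XXX', '....XXX', '...XXXX', '...XXXX']
0.3 -1.57 ['...XXXX', '...XXXX', '....XXX', '....XXX', '...XXXX', '...XXXX']
0.3 3.14 ['...XXXX', '...XXXX', '....XXX', '....XXX', '...XXXX', '...XXXX']
0.7 0 ['.XXXXXX', '.XXXXXX', '.XXXXXX', '.XXXXXX', '.XXXXXX', '..XXXXX']
0.7 1.57 ['.XXXXXX', '.XXXXXX', '.XXXXXX', '.XXXXXX', '.XXXXXX', '..XXXXX']
0.7 -1.57 ['.XXXXXX', '.XXXXXX', '.XXXXXX', '.XXXXXX', '.XXXXXX', '..XXXXX']
0.7 3.14 ['.XXXXXX', '.XXXXXX', '.XXXXXX', '.XXXXXX', '.XXXXXX', '..XXXXX']
1.0 0 ['XXXXXXX', '.XXXXXX', '.XXXXXX', 'XXXXXXX', 'XXXXXXX', 'XXXXXXX']
1.0 1.57 ['XXXXXXX', '.XXXXXX', '.XXXXXX', 'XXXXXXX', 'XXXXXXX', 'XXXXXXX']
1.0 -1.57 ['XXXXXXX', '.XXXXXX', '.XXXXXX', 'XXXXXXX', 'XXXXXXX', 'XXXXXXX']
1.0 3.14 ['XXXXXXX', '.XXXXXX', '.XXXXXX', 'XXXXXXX', 'XXXXXXX', 'XXXXXXX']
1.29 0 ['.XXXXXX', '.XXXXXX', '.XXXXXX', '.XXXXXX', '.XXXXXX', 'XXXXXXX']
1.29 1.57 ['.XXXXXX', '.XXXXXX', '.XXXXXX', '.XXXXXX', '.XXXXXX', 'XXXXXXX']
1.29 -1.57 ['.XXXXXX', '.XXXXXX', '.XXXXXX', '.XXXXXX', '.XXXXXX', 'XXXXXXX']
1.29 3.14 ['.XXXXXX', '.XXXXXX', '.XXXXXX', '.XXXXXX', '.XXXXXX', 'XXXXXXX']
```

```bash
cat >> h.py <<'E'
def contact_r(th,M,r):
    e=S@np.array([0,-np.cos(th),np.sin(th)]); n=S@np.array([0,np.sin(th),np.cos(th)])
    P=g@M.T; pr=P@e+r; pn=P@n; m=pr<=.19; pn=np.where(m,pn,-9)
    return pr[pn>pn.max()-1e-4].mean(), pr.min()
def alpha(th): return .25+(1.3-.25)*np.clip((th-.3)/(3.0-.3),0,1)
TYAW=YAW+np.pi/2
SPIN=0.
def way(th,gap=0.,u=0.):
    M=rpy(TYAW,alpha(th),SPIN)
    rs=np.arange(.160,.186,.001)
    best=min(rs,key=lambda r:(abs(contact_r(th,M,r)[0]-.177)+ (50*max(0,.168-contact_r(th,M,r)[1]) if th<.7 else 0)+.01*abs(r-.175)))
    return tcp(th,M,best,u,gap)[0],M,best
E
python3 - <<'E'
from h import *
T=np.load("pics/wrist0.npz")["camera_from_world"]; c=-T[:3,:3].T@T[:3,3]
M0=R.from_euler('xyz',monitor.read_eef_rot()).as_matrix()
print("cam in tool",(M0.T@(c-monitor.read_tcp_pos())).round(3)); print(M0.round(2))
for sp in (0,np.pi/2,np.pi,-np.pi/2):
  import h; h.SPIN=sp
  print(sp)
  for th in (.15,.5,1,1.5,2,2.5,3,3.14):
    p,M,r=way(th,.01 if th<.2 else 0); q=arm.inverse_kinematics(p.tolist(),eul(M).tolist())
    print(th,p.round(3),r.round(3),contact_r(th,M,r),None if q is None else np.round(q,2))
E
```

```text
cam in tool [-0.142 -0.    -0.079]
[[-0.    0.33  0.94]
 [-0.    0.94 -0.33]
 [-1.   -0.    0.  ]]
0
0.15 [ 0.485 -0.134  0.069] 0.174 (np.float64(0.18882189906133331), np.float64(0.1729018324168849)) [-0.77  0.67  0.03  2.    1.02 -2.71]
0.5 [ 0.489 -0.118  0.14 ] 0.175 (np.float64(0.1768850932969139), np.float64(0.17311490670308616)) [-0.74  0.49  0.01  2.    1.02 -2.56]
1 [ 0.505 -0.064  0.205] 0.172 (np.float64(0.177057876308544), np.float64(0.16694212369145603)) [-0.6   0.21 -0.04  1.82  0.97 -2.16]
1.5 [0.528 0.014 0.235] 0.169 (np.float64(0.1767620974145128), np.float64(0.1612379025854872)) [-0.39  0.01 -0.09  1.6   0.85 -1.73]
2 [0.551 0.096 0.222] 0.167 (np.float64(0.1767472374408734), np.float64(0.15725276255912662)) [-0.14 -0.07 -0.11  1.42  0.65 -1.39]
2.5 [0.57  0.161 0.169] 0.166 (np.float64(0.17682939291964553), np.float64(0.15517060708035452)) [ 0.07 -0.02 -0.12  1.3   0.43 -1.18]
3 [0.585 0.211 0.096] 0.185 (np.float64(0.17409168708502287), np.float64(0.1663610174272914)) [ 0.24  0.1  -0.09  1.24  0.23 -1.03]
3.14 [0.585 0.213 0.072] 0.185 (np.float64(0.1743961870423
[... 2666 characters left out ...]
1  0.22 -0.05  1.81  0.96  2.55]
1.5 [0.527 0.012 0.232] 0.166 (np.float64(0.1765846782925175), np.float64(0.15541532170748254)) [-0.39  0.01 -0.09  1.6   0.85  2.97]
2 [0.55  0.093 0.22 ] 0.164 (np.float64(0.17729168741937282), np.float64(0.15070831258062722)) [-0.15 -0.07 -0.12  1.42  0.65 -2.97]
2.5 [0.569 0.157 0.168] 0.162 (np.float64(0.17676735398133478), np.float64(0.14723264601866523)) [ 0.06 -0.02 -0.12  1.3   0.44 -2.76]
3 [0.585 0.21  0.097] 0.185 (np.float64(0.17012502784321296), np.float64(0.1623943581854815)) [ 0.24  0.1  -0.09  1.24  0.23 -2.6 ]
3.14 [0.585 0.213 0.073] 0.185 (np.float64(0.1705402550577133), np.float64(0.1545824225211745)) [ 0.24  0.12 -0.12  1.2   0.23 -2.6 ]
```

```bash
cat >> h.py <<'E'
SPIN=np.pi
def alpha(th): return float(np.interp(th,[.3,3.14],[.25,1.5]))
def rad(th): return float(np.interp(th,[.5,1.2,3.0],[.174,.168,.174]))
def way(th,gap=0.,u=0.):
    M=rpy(TYAW,alpha(th),SPIN); r=rad(th)
    return tcp(th,M,r,u,gap)[0],M,r
import cv2
def snap(n,k):
    d=vision.capture(n); cv2.imwrite(f"pics/{n}{k}.png",d["frame"]); np.savez(f"pics/{n}{k}.npz",**d)
def L(p,M,v): arm.move_linear([float(a) for a in p],eul(M).tolist(),v=v)
E
python3 - <<'E'
from h import *
hand.grip(0.0,20)
print(monitor.read_time_s(),monitor.read_gripper_width(),monitor.read_tcp_pos())
M=rpy(TYAW,.5,SPIN)
arm.reach([.40,-.30,.33],eul(M).tolist()); print(monitor.read_time_s(),monitor.read_q().round(2))
p,M,r=way(.15,.012); p=p+S@[0,-.075,0]; print(p)
L(p,M,.2)
print(monitor.read_time_s(),monitor.read_q().round(2),monitor.read_tcp_pos(),monitor.read_contact_force())
for n in("top","side","wrist"): snap(n,1)
E
```

```text
0.9167 -1.3340779766428547e-05 [0.18331702 0.51854751 0.23129808]Traceback (most recent call last):
  File "<stdin>", line 5, in <module>
workcell.PlanningError: the arm cannot take that pose within its joint ranges
```

```bash
python3 - <<'E'
from h import *
p0,M0,r=way(.15,.012)
for back in (.075,.06,.05):
 for dz in (0,.06,.1,.15,.2):
  row=[]
  for al in (.25,.5,.8,1.1):
    M=rpy(TYAW,al,SPIN);p=p0+S@[0,-back,0]+[0,0,dz]
    q=arm.inverse_kinematics(p.tolist(),eul(M).tolist()); row.append(None if q is None else np.round(q,2).tolist())
  print(back,dz,row)
E
```

```text
0.075 0 [[-0.88, 0.77, 0.17, 2.12, 0.93, 0.35], [-0.85, 0.55, 0.07, 1.86, 0.83, 0.65], [-0.77, 0.32, -0.05, 1.62, 0.66, 0.93], [-0.66, 0.14, -0.15, 1.47, 0.44, 1.15]]
0.075 0.06 [[-0.88, 0.7, 0.19, 2.2, 0.93, 0.35], [-0.85, 0.5, 0.12, 1.96, 0.83, 0.65], [-0.77, 0.29, 0.02, 1.73, 0.66, 0.93], [-0.66, 0.12, -0.06, 1.58, 0.44, 1.15]]
0.075 0.1 [[-0.88, 0.66, 0.21, 2.27, 0.93, 0.35], [-0.85, 0.48, 0.16, 2.03, 0.83, 0.65], [-0.77, 0.27, 0.08, 1.81, 0.66, 0.93], [-0.66, 0.11, 0.01, 1.66, 0.44, 1.15]]
0.075 0.15 [None, [-0.85, 0.45, 0.22, 2.12, 0.83, 0.65], [-0.77, 0.26, 0.17, 1.9, 0.66, 0.93], [-0.66, 0.11, 0.11, 1.75, 0.44, 1.15]]
0.075 0.2 [None, [-0.85, 0.44, 0.3, 2.21, 0.83, 0.65], [-0.77, 0.27, 0.27, 2.0, 0.66, 0.93], [-0.66, 0.13, 0.23, 1.85, 0.44, 1.15]]
0.06 0 [[-0.86, 0.75, 0.14, 2.09, 0.94, 0.36], [-0.83, 0.53, 0.04, 1.84, 0.85, 0.67], [-0.75, 0.3, -0.08, 1.6, 0.67, 0.96], [-0.63, 0.13, -0.17, 1.45, 0.44, 1.18]]
0.06 0.06 [[-0.86, 0.68, 0.16, 2.18, 0.94, 0.36], [-0.83, 0.48, 0.09, 1.94, 0.85, 0.67], [-0.75, 0.27, -0.0, 1.71, 0.67, 0.96], [-0.63, 0.1, -0.07, 1.57, 0.44, 1.18]]
0.0
[... 485 characters left out ...]
, 0.02, 1.82, 0.86, 0.69], [-0.73, 0.29, -0.09, 1.59, 0.68, 0.98], [-0.61, 0.11, -0.18, 1.44, 0.44, 1.2]]
0.05 0.06 [[-0.85, 0.67, 0.14, 2.17, 0.96, 0.37], [-0.81, 0.46, 0.07, 1.92, 0.86, 0.69], [-0.73, 0.25, -0.02, 1.7, 0.68, 0.98], [-0.61, 0.09, -0.08, 1.56, 0.44, 1.2]]
0.05 0.1 [[-0.85, 0.63, 0.16, 2.23, 0.96, 0.37], [-0.81, 0.44, 0.11, 1.99, 0.86, 0.69], [-0.73, 0.24, 0.04, 1.78, 0.68, 0.98], [-0.61, 0.08, -0.01, 1.64, 0.44, 1.2]]
0.05 0.15 [None, [-0.81, 0.41, 0.17, 2.08, 0.86, 0.69], [-0.73, 0.23, 0.13, 1.87, 0.68, 0.98], [-0.61, 0.09, 0.08, 1.73, 0.44, 1.2]]
0.05 0.2 [None, [-0.81, 0.4, 0.25, 2.17, 0.86, 0.69], [-0.73, 0.23, 0.23, 1.97, 0.68, 0.98], [-0.61, 0.1, 0.2, 1.83, 0.44, 1.2]]
```

```bash
python3 - <<'E'
from h import *
for th in np.arange(.2,3.2,.15):
    p,M,r=way(th); q=arm.inverse_kinematics(p.tolist(),eul(M).tolist()); print(round(th,2),p.round(3),np.round(contact_r(th,M,r),3),None if q is None else np.round(q,2))
p0,M0,r=way(.15,.012); p=p0+S@[0,-.075,0]
arm.reach((p+[0,0,.2]).tolist(),eul(rpy(TYAW,.8,SPIN)).tolist()); print(monitor.read_time_s(),monitor.read_q().round(2))
L(p,M0,.15)
print(p,monitor.read_time_s(),monitor.read_q().round(2),monitor.read_tcp_pos(),monitor.read_contact_force())
for n in("top","side","wrist"): snap(n,1)
E
```

```text
0.2 [ 0.485 -0.131  0.088] [0.188 0.173] [-0.77  0.64  0.03  2.03  1.03  0.44]
0.35 [ 0.487 -0.126  0.114] [0.175 0.173] [-0.76  0.58  0.02  2.04  1.03  0.48]
0.5 [ 0.489 -0.117  0.139] [0.176 0.172] [-0.74  0.48  0.    1.99  1.01  0.6 ]
0.65 [ 0.493 -0.104  0.161] [0.175 0.17 ] [-0.7   0.39 -0.02  1.93  1.    0.72]
0.8 [ 0.498 -0.088  0.181] [0.175 0.168] [-0.66  0.3  -0.03  1.87  0.98  0.85]
0.95 [ 0.503 -0.069  0.198] [0.175 0.166] [-0.61  0.22 -0.05  1.81  0.95  0.98]
1.1 [ 0.509 -0.048  0.212] [0.174 0.164] [-0.55  0.14 -0.06  1.74  0.92  1.11]
1.25 [ 0.516 -0.026  0.223] [0.174 0.162] [-0.49  0.07 -0.07  1.68  0.88  1.25]
1.4 [ 0.523 -0.003  0.231] [0.175 0.162] [-0.42  0.02 -0.08  1.62  0.83  1.37]
1.55 [0.53  0.022 0.236] [0.177 0.162] [-0.34 -0.02 -0.08  1.57  0.77  1.49]
1.7 [0.537 0.047 0.236] [0.178 0.162] [-0.26 -0.05 -0.08  1.52  0.7   1.6 ]
1.85 [0.544 0.072 0.233] [0.179 0.161] [-0.18 -0.06 -0.08  1.48  0.63  1.7 ]
2.0 [0.551 0.096 0.225] [0.18  0.161] [-0.1  -0.06 -0.07  1.44  0.56  1.78]
2.15 [0.558 0.119 0.214] [0.181 0.161] [-0.03 -0.05 -0.07  1.41  0.49  1.86]
2.3 [0.564 0.14  0.199] [0.182 0.162] [ 0.04 -0.02 -0.06  1.39  0.42  1.93]
2.45 [0.57  0.159 0.181] [0.183 0.162] [ 0.11  0.01 -0.05  1.37  0.35  1.99]
2.6 [0.574 0.175 0.16 ] [0.183 0.162] [ 0.17  0.04 -0.04  1.35  0.28  2.04]
2.75 [0.578 0.188 0.136] [0.184 0.162] [ 0.21  0.08 -0.03  1.34  0.21  2.08]
2.9 [0.58  0.196 0.111] [0.185 0.163] [ 0.26  0.13 -0.02  1.33  0.15  2.12]
3.05 [0.582 0.201 0.085] [0.165 0.162] [ 0.29  0.17 -0.01  1.32  0.09  2.15]
3.6917 [-0.77  0.27  0.27  2.    0.66  0.93]
[ 0.46384891 -0.20599782  0.0667579 ] 5.175 [-0.88  0.77  0.17  2.12  0.93  0.35] [ 0.46410233 -0.20616997  0.06761607] [0.35812864 0.7481999  0.21866661]
```

View pics/top1.png

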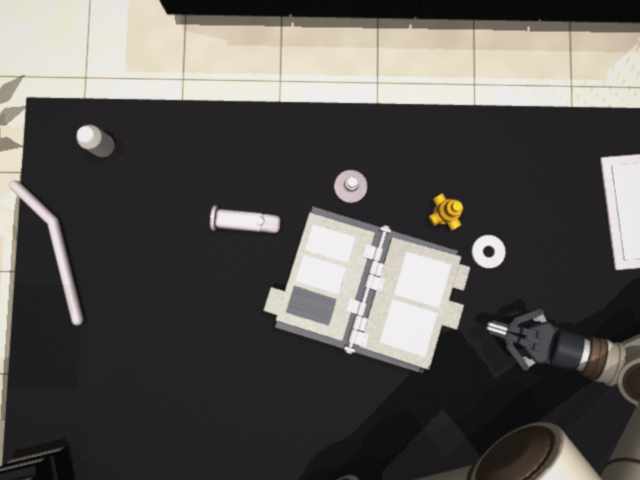

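View pics/side1.png

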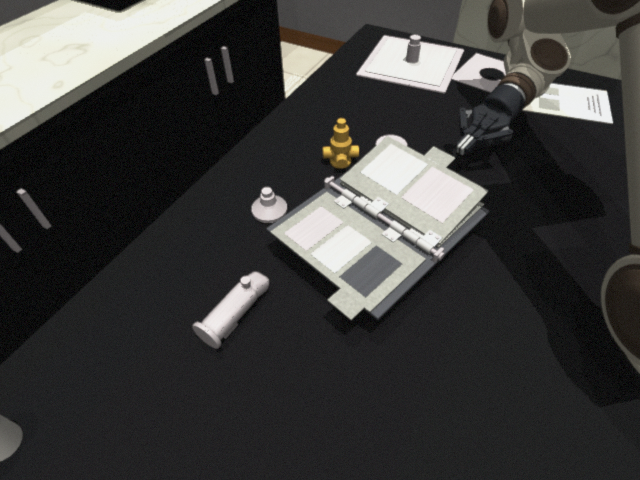

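View pics/wrist1.png

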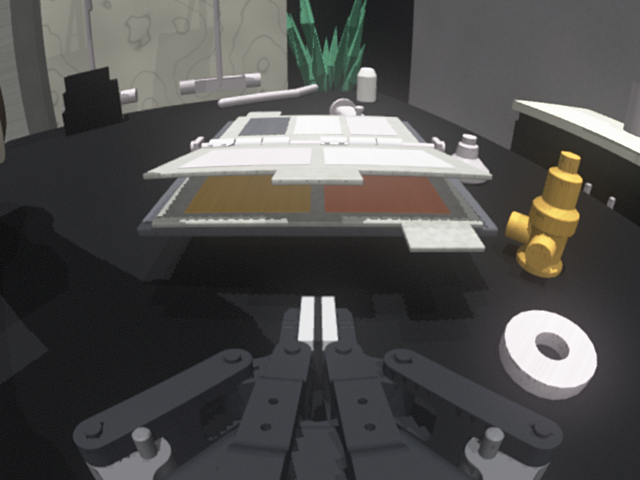

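```bash
sed -i 's/\[.174,.168,.174\]/[.174,.168,.168]/' h.py; python3 - <<'E'
import numpy as np
from fit import leaf
from h import st2w
d=np.load("pics/wrist1.npz");T=d["camera_from_world"];K=d["mtx"]
def pw(P):
    c=T[:3,:3]@P+T[:3,3];x,y,z=c[0],-c[1],-c[2];t=np.arctan2(np.hypot(x,y),z);k=K[0,0]*t/np.hypot(x,y);return np.round([K[0,2]+k*x,K[1,2]+k*y],1)
for th in (.1,.14,.17,.2): print(th,[pw(st2w(leaf(u,.19,th,0))) for u in(.025,-.025)],[pw(st2w(leaf(u,.16,th,0))) for u in(.116,-.116)])
print([pw(st2w(leaf(u,.19,0,-.006))) for u in(.105,.055)])
E
```

```text
0.1 [array([363.8, 208.5]), array([272.4, 208.3])] [array([491.5, 195.1]), array([144.4, 194.4])]
0.14 [array([364.4, 195.2]), array([271.8, 195. ])] [array([492.9, 185.9]), array([143. , 185.2])]
0.17 [array([364.8, 185. ]), array([271.5, 184.8])] [array([493.8, 178.9]), array([142.2, 178.2])]
0.2 [array([365.2, 174.6]), array([271.2, 174.4])] [array([494.5, 171.8]), array([141.4, 171.1])]
[array([487.3, 247.9]), array([411.4, 247.9])]
```

```bash
python3 - <<'E'
from h import *
p,M,r=way(.15,.012); L(p,M,.08); print(monitor.read_time_s(),monitor.read_contact_force().round(1))
snap("wrist",2)
for th in (.2,.35,.5):
    p,M,r=way(th); L(p,M,.05); print(th,monitor.read_time_s(),monitor.read_contact_force().round(1),(monitor.read_tcp_pos()-p).round(4))
for n in("top","side","wrist"): snap(n,3)
E
```

```text
6.4167 [-0.8  0.  -0.6]
0.2 7.05 [ 0.5  0.3 -0.7] [ 0.0001 -0.      0.0002]
0.35 7.7417 [0.9 0.5 0.4] [ 0.0001 -0.      0.0004]
0.5 8.4167 [ 0.4 -0.1 -0.7] [0. 0. 0.]
```

View pics/wrist2.png

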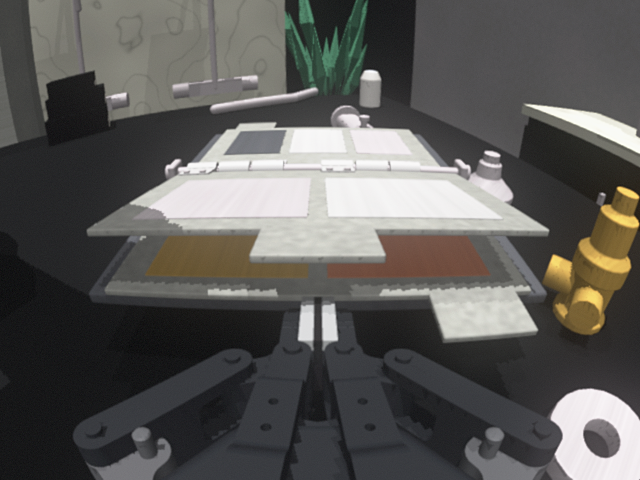

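View pics/wrist3.png

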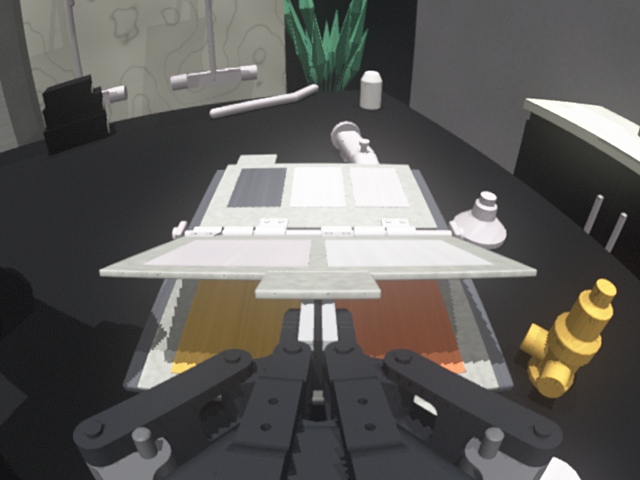

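View pics/side3.png

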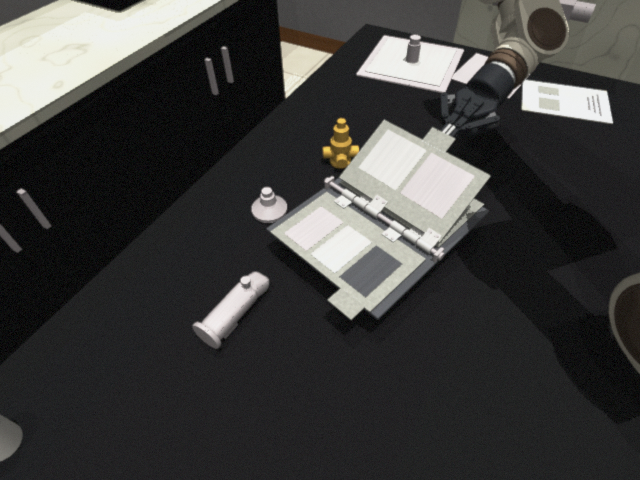

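```bash
python3 - <<'E'
from h import *
for th in np.arange(.65,2.95,.15):
    p,M,r=way(th); L(p,M,.055); f=monitor.read_contact_force(); print(round(th,2),round(monitor.read_time_s(),2),f.round(1))
    if np.linalg.norm(f)>15: print("STOP");break
    if abs(th-1.55)<.01: snap("side",4); snap("wrist",4)
for n in("top","side","wrist"): snap(n,5)
E
```

```text
0.65 9.19 [-1.3  0.4  0.5]
0.8 9.82 [-0.7 -0.4 -0.7]
0.95 10.44 [ 0.1 -0.4 -0.7]
1.1 11.06 [ 0.3  0.9 -0.8]
1.25 11.68 [ 0.1  0.9 -0.4]
1.4 12.29 [-0.7  0.7 -0.2]
1.55 12.91 [ 0.2 -1.1 -0.7]
1.7 13.62 [ 0.2 -0.1 -0.3]
1.85 14.25 [0.3 0.3 0.1]
2.0 14.88 [-0.1 -0.4 -0.4]
2.15 15.5 [ 0.6 -0.   0.4]
2.3 16.12 [ 0.4 -0.4 -0.4]
2.45 16.75 [-0.8  0.1 -0.4]
2.6 17.38 [ 0.2 -0.7 -0.4]
2.75 18.0 [ 0.1  0.4 -0.9]
2.9 18.62 [ 0.4 -0.4  0.1]
```

View pics/side5.png

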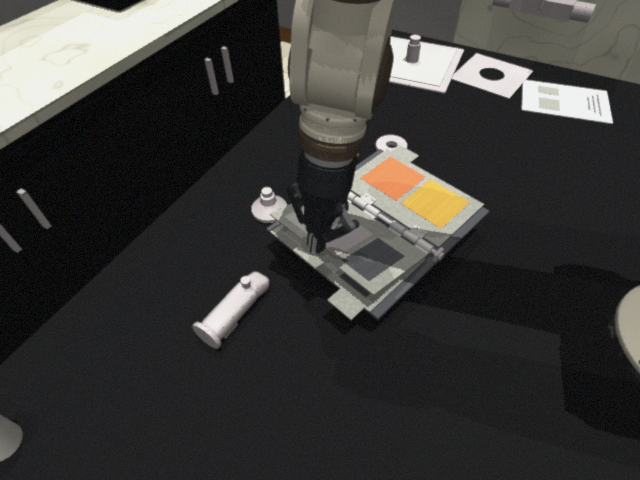

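View pics/top5.png

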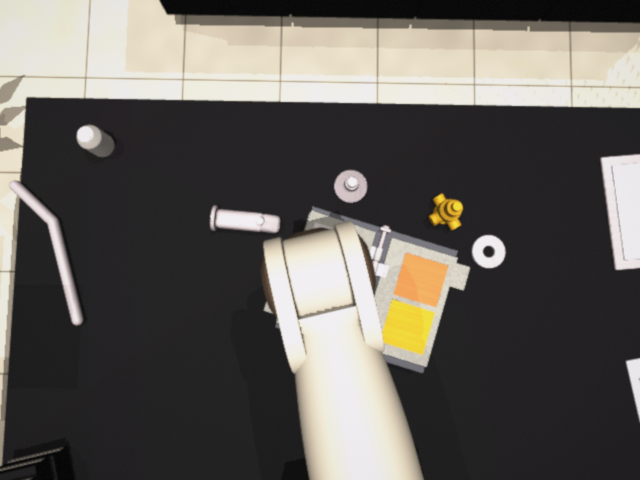

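View pics/wrist5.png

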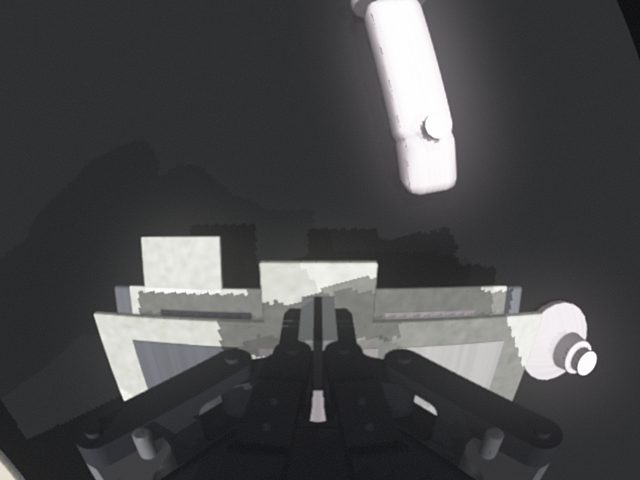

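```bash
python3 - <<'E'
from h import *
for th in (3.0,3.08):
    p,M,r=way(th); L(p,M,.04); print(th,round(monitor.read_time_s(),2),p.round(4),monitor.read_contact_force().round(1))
p,M,r=way(3.14,gap=.004); 
for k in range(16):
    L(p-[0,0,.001*k],M,.02); f=np.mean([monitor.read_contact_force() for _ in range(5)],0)
    print(k,round(monitor.read_time_s(),2),(monitor.read_tcp_pos()-[0,0,0])[2].round(4),f.round(1))
    if f[2]>5: break
for n in("side","wrist"): snap(n,6)
E
```

```text
3.0 19.36 [0.5799 0.1946 0.0928] [-0.4 -0.4 -0. ]
3.08 19.83 [0.5803 0.196  0.0797] [ 0.2 -0.7 -0.1]
0 20.27 0.0739 [-1.3  0.8  0.2]
1 20.52 0.073 [0.  0.3 0.5]
2 20.77 0.072 [0.8 0.  1. ]
3 21.02 0.071 [-0.2 -0.6 -0.6]
4 21.27 0.07 [ 0.4 -0.7  0.3]
5 21.52 0.0694 [-0.7 -0.9  4.9]
6 21.77 0.0693 [-3.6 -1.6 10.5]
```

View pics/wrist6.png

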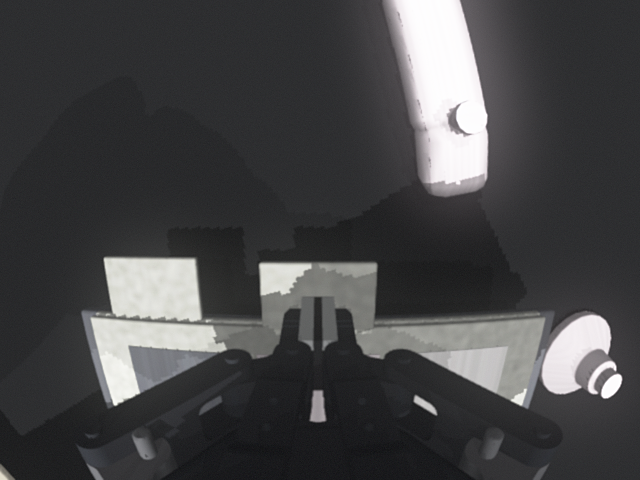

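```bash
python3 - <<'E'
from h import *
p=monitor.read_tcp_pos(); M=rpy(TYAW,alpha(3.14),SPIN)
L(p+[0,0,.02],M,.05); L(p+[0,0,.17],M,.15)
arm.reach([.3,.33,.3],monitor.read_eef_rot().tolist())
print(monitor.read_time_s(),monitor.read_contact_force())
for n in("top","side"): snap(n,7)
a=cv2.imread("pics/top7.png")[195:385,255:520]; cv2.imwrite("pics/topz7.png",cv2.resize(a,None,fx=3,fy=3,interpolation=cv2.INTER_CUBIC))
a=cv2.imread("pics/side7.png")[120:325,260:500]; cv2.imwrite("pics/sidez7.png",cv2.resize(a,None,fx=2.9,fy=2.9,interpolation=cv2.INTER_CUBIC))
for n in("top","side"): cv2.imwrite(f"pics/diff{n}.png",cv2.absdiff(cv2.imread(f"pics/{n}7.png"),cv2.imread(f"pics/{n}0.png"))*2)
E
```

```text
24.8 [-0.06486545  0.08079523  0.40333416]
```

View pics/topz7.png

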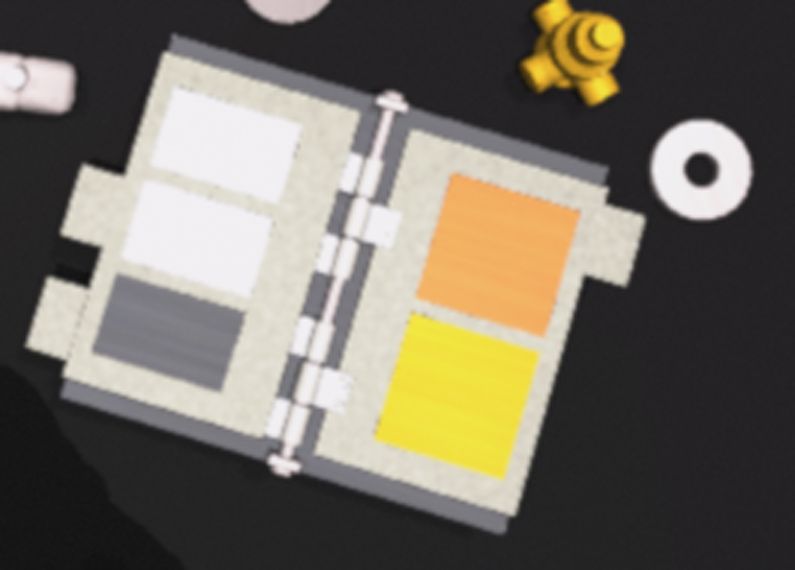

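View pics/sidez7.png

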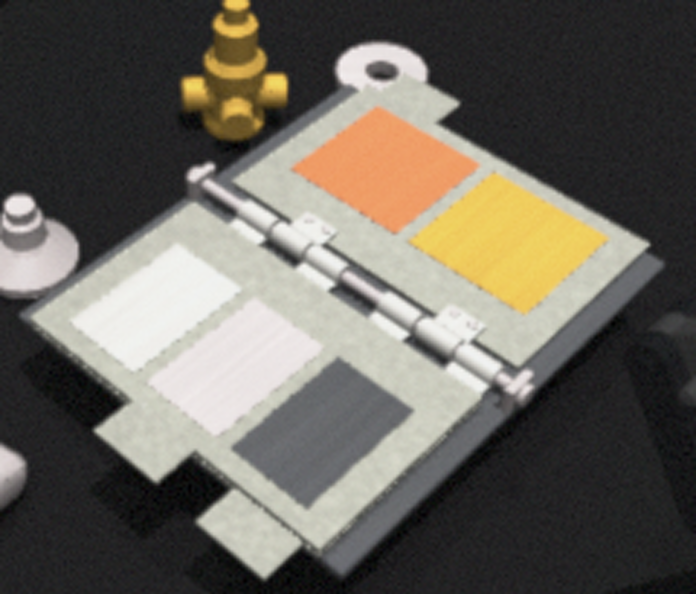

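View pics/difftop.png

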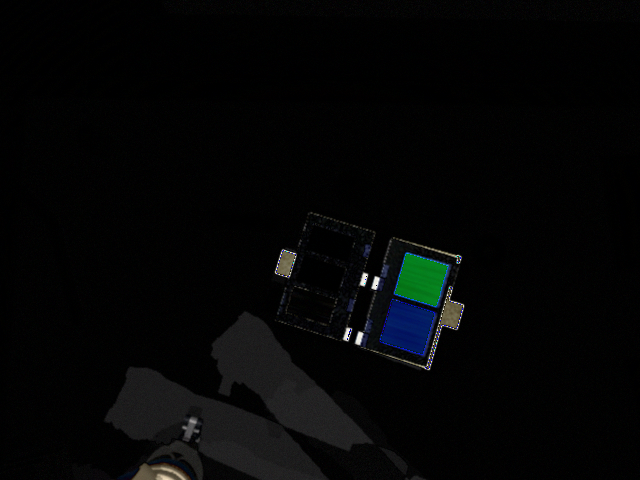

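```bash
python3 - <<'E'
from workcell import order,monitor
order.sign_off(); print(monitor.read_time_s())
E
```

```text
the job is handed in; nothing more can be done
the job is handed in; nothing more can be done
```

I turned the upper leaf over the spine, laid it flat on the left, and handed the job in at about 25 s of the 48 s allowed. I used only the closed fingertip under its thumb tab, with no pinching.

- **Finding it:** from the top and side cameras, the book's middle is at (0.534, 0.035) and its yaw is about −0.28 rad. The leaf started at about 0.18–0.19 rad. The wrist camera agreed before contact.
- **Turning it:** I swept the leaf over the spine slowly, with no force readings above noise. I then pressed it down 1 mm at a time and stopped once the stop was felt, at about 10.5 N vertically with the tip at 69.3 mm. The text implies a height of 69 mm.
- **Last checks:** comparing the top pictures before and after shows only the turned leaf's tab, swatches and hinge plates changed, plus the arm and its shadow. The stand, the other two leaves' tabs, the valve, spout, collar and rose are unmoved within pixel accuracy. The arm was clear of everything at hand-in.
- **Disagreement:** the two-camera fit came out about 6 mm low in height and put the leaf lying on the left at 0.03 rad instead of 0. I put this down to calibration and picking error, and the contact height agreed with the stated sizes. No check failed.

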